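# Slide the loaded parts tray into its bench holder

### The job

Two grey parts trays lie on the soldering bench: take the one with the solder spool standing in it by its upright pull tab, and slide it along the bench into the empty one of the two plywood slotted holders, squarely and under the lips, until it is fully home against the backstop; then let go. Keep the spool standing in its tray and do not disturb the other, empty tray.

Things in the scene. Friction and masses are not known exactly. Their poses are not given: they have to be found in the camera images.
- tray_handle (a point): Centre, 25 mm above the bench, of the loaded tray's upright black pull tab: 12 mm thick (y), 40 long (x), 50 high. x points from tab to tray, z up. The tray is loose, an open grey box 120 mm long (x), 90 wide, 24 high, flat on the bench, centred on the tab in y; its near end is 35 mm and far end 155 mm ahead of this point. 0.3 kg; small parts in its near half, the spool in the far half.
- bay_mouth (a point): Centre of the empty holder's mouth at bench height; x points in, z up. Fixed, no floor: sides 114 mm apart inside, 7 thick; lips reach 24 mm inwards, 42 to 48 mm up; backstop 122 mm in. Tray home: near end flush with mouth, tab centre at x = -33 mm. A like one, full, stands 220 mm to its left or right, its tray's tab jutting 53 mm from its mouth: all of it is over 0.61 m ahead (x) of the robot.
- spool_center (a point): Centre (half-way up) of the solder spool standing loose in the far half of the loaded tray: 44 mm in diameter, 29 high, 0.12 kg, its top 32 mm above the bench. z is its axis, upright.
- spare_handle (a point): Centre of the pull tab of the other, empty tray, to be left alone: same shape, size and axes as the loaded one. The two trays lie about 0.3 m to the left and right of the robot's midline, either way round, tabs roughly towards the robot; the bench between them, before the holders, is clear.
Mind the look-alikes: they are no part of the job. Leave any purple or red look-alike of the part that bears tray_handle alone.

How it is judged:
At the end, for the whole second after the job is handed in: The loaded tray lies flat in the empty holder under its lips, within 14 mm of fully home against the backstop and square to it within 11 degrees, released; the spool still stands upright in the tray's far half; the empty tray is within 30 mm of where it was (x of tray_handle in the frame of bay_mouth between -0.047 and -0.02 m and y of tray_handle in the frame of bay_mouth between -0.03 and 0.03 m and height (world z) of tray_handle below 0.033 m and angle between the x axis of tray_handle and the x axis of bay_mouth, either way round below 0.2 rad and angle between tray_handle's own z axis and vertical below 0.1 rad and angle between spool_center's own z axis and vertical below 0.3 rad and x of spool_center in the frame of tray_handle between 0.09 and 0.155 m and height (world z) of spool_center below 0.03 m and distance of spare_handle from where it was at the start of the episode below 0.03 m); the robot touches nothing.
It fails at once if the solder spool tips over or leaves the tray (angle between spool_center's own z axis and vertical above 0.7 rad or distance between spool_center and tray_handle above 0.18 m).
It fails at once if the empty tray is pushed or carried more than 30 mm (distance of spare_handle from where it was at the start of the episode above 0.03 m).
It also fails if it takes over 43 s, if anything falls off the work surface, if the arm or the gripper's body presses on something with over 40 N, if the wrist force passes 120 N, or if a joint passes its speed limit or range.

### The arm

A 6-joint arm with a two-finger parallel gripper is mounted at the origin on the work surface. World frame = base frame: x ahead of the robot, y to its left, z up, the work surface at z = 0. Lengths are in m, angles in rad, forces in N, time in s.
With the tool pointing down it reaches from about 0.225 to 0.875 m from the base axis. Payload 3.4 kg.
Tool frame: the origin (TCP) lies at the very end of the fingers, on their centre line; the grasp point (between the pads) lies manip.pinch_z behind it (manip.pinch_z is the distance from the TCP to the grasp point, in m); z points along the fingers, y is the direction in which the jaws open and shut (so a half turn about z gives the same grasp; the last joint's range is limited). The gripper opens to 85 mm and grips with 20 to 120 N. Pads are 22 mm wide; open, the fingers measure 114 mm over their backs; the gripper's body (76 mm by 85 mm) begins 54 mm behind the grasp point. The pads swing forward as they close: fully open they stand 13 mm farther back than shut.
Start: joints at [-1.462, 0.276, 1.505, -0, 1.361, -0.121], TCP at [0.131, -0.56, 0.231] pointing down, gripper open.
Joint ranges: [-2.89, 2.89], [-0.75, 2.08], [0.22, 2.7], [-1.18, 4.32], [0.11, 2.71], [-2.7, 2.7]. Speed limits (rad/s): [2.57, 2.57, 3.14, 3.14, 3.14, 3.14].

### API

Orientations are given as a unit quaternion [w, x, y, z].
In Python, from rig import manip, imaging, workorder gives the robot as it stands.
- The arm moves only by the tool apply_moves, never from a script. Its argument "moves" is one flat list of numbers, 7 for each row, row after row: the finger opening in m, from 0 to 0.0854, then the shift along the tool's x, y, z in m, then the turn, a rotation vector about the tool's x, y, z in rad. In form: [jaw, tx, ty, tz, rx, ry, rz, jaw, tx, ty, tz, rx, ry, rz, ...]. A call has exactly 8 rows; each row shifts and turns the pose as measured when the row begins, along the tool's axes as they then stand; what a row does not reach is not made up. A row lasts 1/12 s, in which the tool goes at most 41.7 mm and 7.16 degrees, less where a joint would pass 70% of its speed; a pose out of reach is approached as far as the arm can. A call with a gripper value outside its range is refused whole. The fingers move at their own pace and stop on an object; "newtons" is the grip in N (left out, the last holds). Time passes only in rows, so rows that do not move let the fingers close, or fill a call up. It gives the time, the measured TCP pose, the force and the opening at its end, in the units of the state.
- manip.get_state(): the state, without advancing time (a new reading comes with each control period).
- imaging.get_image(name): name is "scene" or "top"; returns a dict with "image" (384x512x3 uint8, red, green, blue), "range_z" (384x512 float32, m along the optical axis (not along the pixel's ray), 0 where there is no reading), "fx", "fy", "cx", "cy" (pixels), "k1" (the pictures are not rectified: a ray, as slopes to the right and down, at radius r is drawn at 1 + k1 r^2 times it, then the intrinsics apply), "R" (3x3) and "t" (3): a world point X has camera coordinates R X + t. Camera axes: x right, y down, z forward; pixel columns grow to the right and rows downward; lengths in m; the calibration is good to about 2 mm. A picture is of the moment at which its call begins.
- workorder.sign_off(): hands the job in, once; it reports no verdict.
The state is a dict: "clock": time; "qpos": joint angles; "qd": joint speeds; "effort": joint torques, N m; "position": TCP position; "ee_rot": TCP orientation; "contact_force": force on the tool from outside, world axes, zero at the start; "moment": the same for the moment, N m; "width": finger opening in m.
Only numpy, scipy, OpenCV 4.12 (cv2) and the standard library are available. Lean on these libraries where they do the work, as an engineer would, in place of code of your own. Each camera call takes 0.05 s, during which the arm holds its last target.

## Working session

There is one attempt and no reset: what is moved stays moved. The work goes in short steps, Python scripts to look and compute and a tool call to move; the robot and the scene stay as the last step left them, time stands still between calls to the robot, and variables do not carry over. Pictures are saved under pics/ and viewed, and the job is handed in when it is done.

Besides the shell and the picture viewer there is one more tool, called after "Call:" as name(argument=value, ...) on one line, values as JSON. apply_moves: Moves the arm, as the interface text tells. Its arguments: {"type":"object","properties":{"moves":{"type":"array"},"newtons":{"type":"number"}},"required":["moves"]}

```bash
ls; mkdir -p pics
python3 - <<'E'
from rig import manip, imaging
import cv2,numpy as np
print(manip.get_state(), manip.pinch_z)
for n in("scene","top"):
    d=imaging.get_image(n); cv2.imwrite(f"pics/{n}0.png",d["image"][:,:,::-1]); np.savez(f"{n}0.npz",**d)
    print(n,{k:d[k] for k in("fx","fy","cx","cy","k1","R","t")})
E
```

```text
pics
{'clock': 0.0, 'qpos': array([-1.46200786e+00,  2.76606226e-01,  1.50613279e+00, -2.52989246e-05,
        1.36072910e+00, -1.20989391e-01]), 'qd': array([ 0.00098796, -0.00136664, -0.00063877,  0.00028173, -0.00128665,
       -0.00098745]), 'effort': array([ 8.86512589e-04, -4.16776371e+01, -2.45808917e+01, -5.01142824e-05,
        1.10864098e-02,  1.72839134e-05]), 'position': array([ 0.13089558, -0.55934932,  0.23043347]), 'ee_rot': array([-9.37785906e-04,  9.93406783e-01,  1.14638930e-01, -6.64814003e-06]), 'contact_force': array([0.04531723, 0.63794683, 0.09902964]), 'moment': array([ 0.07991157,  0.0021374 , -0.05103867]), 'width': 0.08540826616820844} 0.0187
scene {'fx': 348.22059625368155, 'fy': 348.22059625368155, 'cx': 248.5998128937549, 'cy': 194.4101490333436, 'k1': -0.06779050247366297, 'R': array([[ 0.58056531,  0.814212  ,  0.00165663],
       [ 0.59436013, -0.42240988, -0.68432881],
       [-0.55648895,  0.3982822 , -0.72917168]]), 't': array([-0.30413872, -0.26128611,  1.14140361])}
top {'fx': 407.656842421205, 'fy': 407.656842421205, 'cx': 249.22269586055342, 'cy': 181.8528330989894, 'k1': -0.08899762519514136, 'R': array([[-0.03648532, -0.99932314, -0.00470009],
       [-0.97794762,  0.03667191, -0.20560549],
       [ 0.20563869, -0.00290514, -0.97862367]]), 't': array([0.02922312, 0.51102278, 0.8618714 ])}
```

View pics/scene0.png

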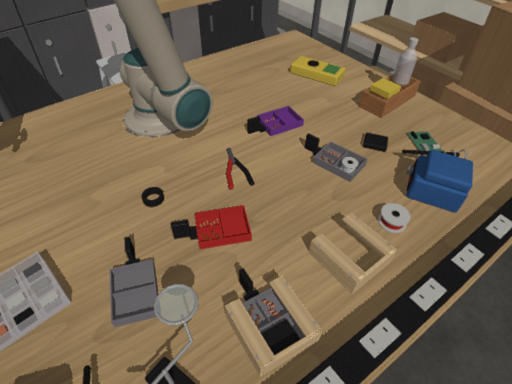

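View pics/top0.png

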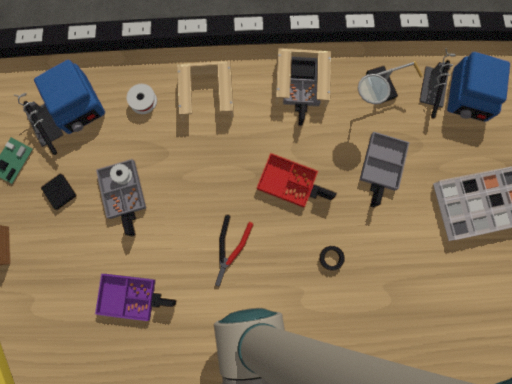

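Top view: a loaded grey tray with a white spool sits at (122,188), tab (129,222). The empty grey tray is at (384,160), and red and purple look-alikes at (287,180) and (126,297). The empty holder is at (205,88) and the full one at (303,78). The grey tray at (122,188) is the only one holding a spool, so I'll check it in an enlarged crop.

```bash
cat > h.py <<'E'
import numpy as np,cv2
def load(n): return dict(np.load(n))
def ray(d,u,v):
    K=np.array([[d["fx"],0,d["cx"]],[0,d["fy"],d["cy"]],[0,0,1.]])
    p=cv2.undistortPoints(np.array([[[u,v]]],float),K,np.array([d["k1"],0,0,0.]))[0,0]
    R=d["R"];return -R.T@d["t"],R.T@np.array([p[0],p[1],1])
def on(d,u,v,z):
    c,r=ray(d,u,v);return c+r*(z-c[2])/r[2]
def proj(d,X):
    K=np.array([[d["fx"],0,d["cx"]],[0,d["fy"],d["cy"]],[0,0,1.]])
    return cv2.projectPoints(np.atleast_2d(X).astype(float),cv2.Rodrigues(d["R"])[0],d["t"],K,np.array([float(d["k1"]),0,0,0]))[0][:,0]
def crop(d,x0,y0,x1,y1,s,fn):
    im=cv2.resize(d["image"][y0:y1,x0:x1,::-1],None,fx=s,fy=s,interpolation=cv2.INTER_CUBIC)
    for x in range((x0//10+1)*10,x1,10):
        cv2.line(im,((x-x0)*s,0),((x-x0)*s,6),(0,0,255),1); cv2.putText(im,str(x),((x-x0)*s-10,16),0,.35,(0,0,255),1)
    for y in range((y0//10+1)*10,y1,10):
        cv2.line(im,(0,(y-y0)*s),(6,(y-y0)*s),(0,0,255),1); cv2.putText(im,str(y),(8,(y-y0)*s+4),0,.35,(0,0,255),1)
    cv2.imwrite(fn,im)
E
python3 - <<'E'
from h import *
d=load("top0.npz");crop(d,90,55,245,245,3,"pics/cropA.png")
im=d["image"];hsv=cv2.cvtColor(im,cv2.COLOR_RGB2HSV)
m=((im.max(2)<45)).astype(np.uint8)
n,l,s,c=cv2.connectedComponentsWithStats(m)
for i in range(1,n):
    if s[i,4]>60:print(s[i],c[i],cv2.minAreaRect(np.argwhere(l==i)[:,::-1].astype(np.float32)))
E
```

```text
[    0    11   512    47 10962] [254.51340996  32.77467615] ((255.3868865966797, 31.16020393371582), (34.97198486328125, 512.2302856445312), 88.0604476928711)
[292  59  23  20 335] [302.81791045  68.71343284] ((302.9441223144531, 68.78172302246094), (23.08404541015625, 18.096750259399414), 4.085616588592529)
[431  66  10  13  68] [435.33823529  71.75      ] ((435.75006103515625, 71.75000762939453), (6.363961219787598, 14.142135620117188), 45.0)
[387  80  10  21  71] [391.6056338   92.28169014] ((391.8577575683594, 90.20304107666016), (8.777324676513672, 20.07747459411621), 3.012787342071533)
[432  85  12  33 155] [437.10322581  98.76774194] ((435.7353515625, 100.55882263183594), (7.033533096313477, 33.71245193481445), 14.03624439239502)
[295 103  12  22 148] [300.73648649 111.33783784] ((300.5, 113.5), (21.0, 11.0), 90.0)
[ 25 105  24  18 165] [ 35.72121212 111.73333333] ((36.66829299926758, 111.1146240234375), (18.368717193603516, 18.578245162963867), 65.224853515625)
[454 106  39  15 222] [473.76576577 112.42342342] ((473.15771484375, 112.90872192382812), (37.48991394042969, 9.4046
[... 939 characters left out ...]
195)
[490 194  13  12 116] [496.03448276 199.5       ] ((496.0000305175781, 199.50001525878906), (10.851484298706055, 10.71412181854248), 74.05460357666016)
[121 212  14  24 229] [128.069869   222.77729258] ((128.9864959716797, 223.91891479492188), (23.18025779724121, 12.823122024536133), 80.53767395019531)
[220 216   9  46 177] [222.90960452 238.22033898] ((222.8126678466797, 238.29547119140625), (5.896236896514893, 45.51533889770508), 6.911227226257324)
[320 247  24  23 213] [331.72769953 257.4741784 ] ((331.5, 258.0), (22.0, 23.0), 90.0)
[151 294  25  13 188] [161.03723404 301.04255319] ((162.25001525878906, 302.2500305175781), (23.400854110717773, 11.700427055358887), 18.434947967529297)
```

View pics/cropA.png

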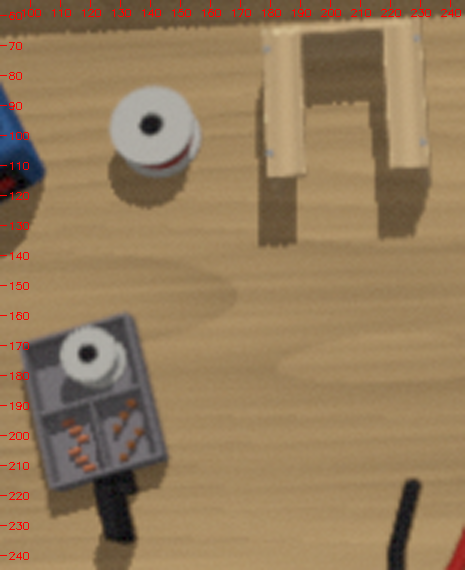

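The crop confirms the target: a grey tray with a standing white spool (119,173 full-image px), black tab (128,223). The holder with the open mouth towards the robot is at (178–233, 65–114), and it is empty.

Run:
```python
from h import *
d=load("top0.npz")
np.set_printoptions(precision=4,suppress=True)
P=lambda l,z:np.array([on(d,90+u/3,55+v/3,z)[:2] for u,v in l])
t=P([(22,350),(130,315),(166,457),(55,490)],.024);print("tray",t)
fc=(t[0]+t[1])/2;nc=(t[2]+t[3])/2;print("centers",fc,nc,np.linalg.norm(fc-nc)); a=(fc-nc)/np.linalg.norm(fc-nc);print("yaw",np.arctan2(a[1],a[0]),"tab",nc-.035*a, fc-.155*a)
print("width dirs",[np.degrees(np.arctan2(-(v:=t[i]-t[j])[0],v[1])) for i,j in((0,1),(3,2))],[np.degrees(np.arctan2((v:=t[i]-t[j])[1],v[0])) for i,j in((0,3),(1,2))])
h=P([(266,178),(304,174),(390,167),(428,165),(303,31),(384,28)],.048);print("holder",h)
print("spool",P([(88,353)],.032))
# point cloud
vv,uu=np.mgrid[0:384,0:512]
K=np.array([[d["fx"],0,d["cx"]],[0,d["fy"],d["cy"]],[0,0,1.]])
p=cv2.undistortPoints(np.stack([uu,vv],-1).reshape(-1,1,2).astype(float),K,np.array([float(d["k1"]),0,0,0]))[:,0]
z=d["range_z"].reshape(-1);C=np.c_[p*z[:,None],z]
W=((C-d["t"])@d["R"]).reshape(384,512,3);W[d["range_z"]==0]=np.nan;np.save("W0.npy",W)
def reg(u0,u1,v0,v1,lo,hi):
    w=W[v0:v1,u0:u1].reshape(-1,3);w=w[(w[:,2]>lo)&(w[:,2]<hi)];return w
w=reg(115,140,205,240,.035,.06);print("tabtop",len(w),w.mean(0),cv2.minAreaRect(w[:,:2].astype(np.float32)*1000))
w=reg(90,150,155,225,.017,.028);print("rim",len(w),np.median(w[:,2]),cv2.minAreaRect(w[:,:2].astype(np.float32)*1000))
for n,a,b in(("L",174,195),("R",214,238)):
    w=reg(a,b,60,116,.038,.058);r=cv2.minAreaRect(w[:,:2].astype(np.float32)*1000);print(n,len(w),np.median(w[:,2]),r,cv2.boxPoints(r))
w=reg(175,240,55,120,.035,.08);print(np.nanpercentile(w[:,2],[5,50,95]))
print("bench",np.nanmedian(W[130:200,180:220,2]),np.nanmedian(W[200:250,60:100,2]))
print("tabs spare", on(d,376.3,193.6,.045), "red",on(d,321.8,193,.045),on(d,262,175,.024),"pliers",on(d,223,216,.01),on(d,250,225,.01))
```

```text
tray [[0.5559 0.3682]
 [0.5809 0.2822]
 [0.4669 0.2517]
 [0.4442 0.3379]]
centers [0.5684 0.3252] [0.4555 0.2948] 0.11693665723459527
yaw 0.2634719803000787 tab [0.4217 0.2857] [0.4188 0.2849]
width dirs [np.float64(16.217321734812966), np.float64(14.753866262844982)] [np.float64(15.187462962913976), np.float64(15.005974886663045)]
holder [[0.6813 0.1703]
 [0.6834 0.1404]
 [0.6864 0.0727]
 [0.6869 0.0429]
 [0.807  0.141 ]
 [0.8067 0.0753]]
spool [[0.5495 0.3124]]
tabtop 126 [0.4236 0.2885 0.048 ] ((423.7068786621094, 289.7581481933594), (40.24404525756836, 13.090662002563477), 14.3789644241333)
rim 421 0.02243139664672956 ((500.531005859375, 310.27105712890625), (150.5088653564453, 91.1221694946289), 13.492829322814941)
L 687 0.04795975346944912 ((747.6981811523438, 155.43405151367188), (41.950950622558594, 131.32933044433594), 89.0777587890625) [[681.7044 135.5182]
 [813.0168 133.4044]
 [813.692  175.3499]
 [682.3796 177.4637]]
R 682 0.04806677588337828 ((751.26123046875, 60.15031814575195), (133.58648681640625, 38.326908111572266), 6.069387435913086) [[682.8162  72.1441]
 [686.8686  34.032 ]
 [819.7062  48.1565]
 [815.6539  86.2686]]
[0.044  0.0479 0.0506]
bench 0.0001661288769244935 -9.899507559487347e-05
tabs spare [ 0.4755 -0.2768  0.045 ] red [ 0.4816 -0.1525  0.045 ] [ 0.533  -0.0201  0.024 ] pliers [0.4424 0.0738 0.01  ] [0.4192 0.0121 0.01  ]
```

Call:
apply_moves(moves=[0.085,0.0198,-0.0316,0,0,0,0,0.085,0.0198,-0.0316,0,0,0,0,0.085,0.0198,-0.0316,0,0,0,0,0.085,0.0198,-0.0316,0,0,0,0,0.085,0.0198,-0.0316,0,0,0,0,0.085,0.0198,-0.0316,0,0,0,0,0.085,0.0198,-0.0316,0,0,0,0,0.085,0.0198,-0.0316,0,0,0,0], newtons=40)

```text
clock: 0.77
position: [0.2279, -0.2724, 0.2247]
ee_rot: [-0.003, 0.994, 0.109, -0.001]
contact_force: [2.2, -0.2, -0.4]
width: 0.0846
```

Run:
```python
from h import *
np.set_printoptions(precision=4,suppress=True)
s=load("scene0.npz");t=load("top0.npz")
# check: draw estimates in scene
def fr(x,y,a):
    c,n=np.cos(a),np.sin(a);return lambda X,Y,Z:[x+c*X-n*Y,y+n*X+c*Y,Z]
T=fr(.4225,.2875,.262);B=fr(.684,.1066,.025)
for n,d,box in(("s",s,(300,120,420,290)),("t",t,(90,55,245,245))):
    e=dict(d);im=d["image"].copy();x0,y0,x1,y1=box;S=4 if n=="s" else 3
    im=cv2.resize(im[y0:y1,x0:x1,::-1],None,fx=S,fy=S,interpolation=cv2.INTER_CUBIC)
    def poly(pts,col):
        q=((proj(d,np.array(pts))+.5-[x0,y0])*S).astype(int);cv2.polylines(im,[q.reshape(-1,1,2)],True,col,1)
    poly([T(.035,-.045,.024),T(.155,-.045,.024),T(.155,.045,.024),T(.035,.045,.024)],(0,255,0))
    poly([T(-.02,-.006,.05),T(.02,-.006,.05),T(.02,.006,.05),T(-.02,.006,.05)],(0,255,255))
    for g in(1,-1):poly([B(0,g*.064,.048),B(.122,g*.064,.048),B(.122,g*.033,.048),B(0,g*.033,.048)],(255,0,0))
    cv2.imwrite(f"pics/ov_{n}.png",im)
```

```text
(no output)
```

View pics/ov_s.png

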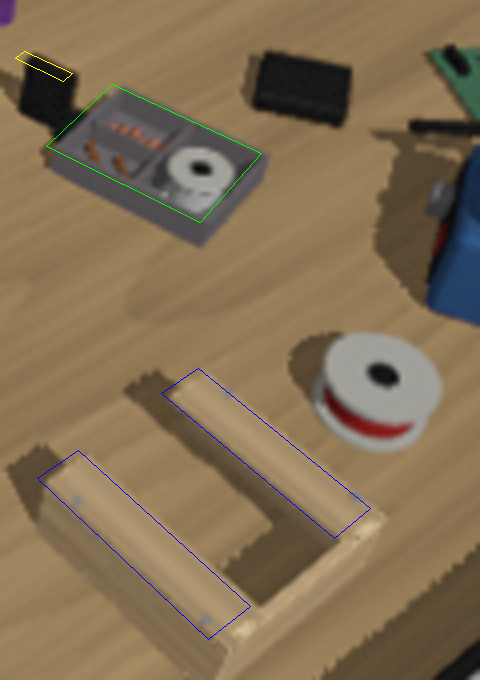

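View pics/ov_t.png

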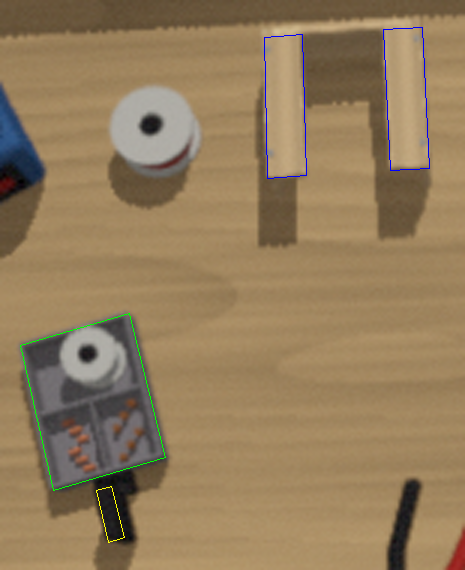

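The projected outlines match in the top view: tray, tab and holder lips all within about a pixel or two. In the scene view the tab top is off by about 1.5 px, which is fine. Now I'll move above the tab.

Call:
apply_moves(moves=[0.085,0.0195,-0.0315,0,0,0,0,0.085,0.0195,-0.0315,0,0,0,0,0.085,0.0195,-0.0315,0,0,0,0,0.085,0.0195,-0.0315,0,0,0,0,0.085,0.0195,-0.0315,0,0,0,0,0.085,0.0195,-0.0315,0,0,0,0,0.085,0.0195,-0.0315,0,0,0,0,0.085,0.0195,-0.0315,0,0,0,0])

```text
clock: 1.43
position: [0.325, 0.0227, 0.2254]
ee_rot: [-0.003, 0.994, 0.105, 0.001]
contact_force: [1.0, 0.1, -0.0]
width: 0.085
```

Call:
apply_moves(moves=[0.085,0.019,-0.03,0.01,0,0,-0.006,0.085,0.019,-0.03,0.01,0,0,-0.006,0.085,0.019,-0.03,0.01,0,0,-0.006,0.085,0.019,-0.03,0.01,0,0,-0.006,0.085,0.019,-0.03,0.01,0,0,-0.006,0.085,0.019,-0.03,0.01,0,0,-0.006,0.085,0.019,-0.03,0.01,0,0,-0.006,0.085,0.019,-0.03,0.01,0,0,-0.006])

```text
clock: 2.1
position: [0.4178, 0.3085, 0.1451]
ee_rot: [-0.001, 0.991, 0.134, 0.004]
contact_force: [0.9, -0.7, 0.2]
width: 0.085
```

```bash
cat > go.py <<'E'
import sys,numpy as np
from rig import manip
from scipy.spatial.transform import Rotation as R
s=manip.get_state();x,y,z,a=map(float,sys.argv[1:5])
q=s["ee_rot"];M=R.from_quat([q[1],q[2],q[3],q[0]])
t=M.inv().apply(np.array([x,y,z])-s["position"])
G=R.from_matrix(np.array([[np.cos(a),np.sin(a),0],[np.sin(a),-np.cos(a),0],[0,0,-1]]))
print("shift",t.round(4),"turn",(M.inv()*G).as_rotvec().round(4),"pos",s["position"].round(4),"F",s["contact_force"].round(1),"w",s["width"].round(4),s["clock"])
E
python3 go.py .4232 .288 .016 .262
```

```text
Traceback (most recent call last):
  File "go.py", line 8, in <module>
    print("shift",t.round(4),"turn",(M.inv()*G).as_rotvec().round(4),"pos",s["position"].round(4),"F",s["contact_force"].round(1),"w",s["width"].round(4),s["clock"])
                                                                                                                                      ^^^^^^^^^^^^^^^^
AttributeError: 'float' object has no attribute 'round'
```

```bash
sed -i 's/s\["width"\].round(4)/round(s["width"],4)/' go.py
python3 go.py .4232 .288 .016 .262
```

```text
shift [-0.0014  0.0212  0.129 ] turn [-0.0008 -0.0091  0.0066] pos [0.4178 0.3085 0.1451] F [ 0.9 -0.7  0.2] w 0.085 2.1
```

Centre above first, then descend partway.

Call:
apply_moves(moves=[0.085,0,0.01,0,0,-0.008,0.006,0.085,-0.001,0.01,0,0,0,0,0.085,0,0,0.015,0,0,0,0.085,0,0,0.015,0,0,0,0.085,0,0,0.015,0,0,0,0.085,0,0,0.015,0,0,0,0.085,0,0,0,0,0,0,0.085,0,0,0,0,0,0])

```text
clock: 2.77
position: [0.4218, 0.2892, 0.0797]
ee_rot: [-0.001, 0.991, 0.133, -0.002]
contact_force: [-0.9, -0.3, 0.3]
width: 0.0851
```

```bash
python3 go.py .4232 .288 .016 .262
python3 - <<'E'
from rig import imaging
from h import *
d=imaging.get_image("scene"); crop(d,280,80,400,200,5,"pics/pre.png")
d=imaging.get_image("top"); crop(d,80,140,200,260,5,"pics/pret.png")
E
```

```text
shift [0.0012 0.0016 0.0637] turn [-0.0015  0.0033  0.0055] pos [0.4218 0.2892 0.0797] F [-0.9 -0.3  0.3] w 0.0851 2.7667
```

View pics/pre.png

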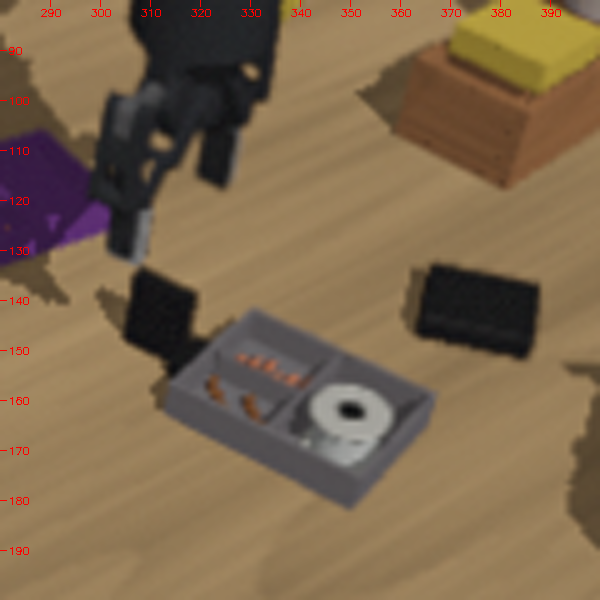

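View pics/pret.png

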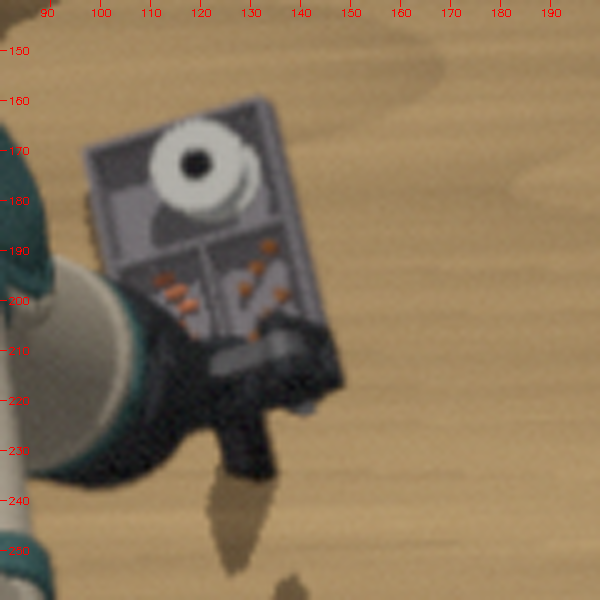

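The fingers straddle the tab (scene px 312,142) along its thickness. Descending and closing.

Call:
apply_moves(moves=[0.085,0.001,0.002,0.014,0,0.003,0.005,0.085,0,0,0.014,0,0,0,0.085,0,0,0.014,0,0,0,0.085,0,0,0.012,0,0,0,0.085,0,0,0.006,0,0,0,0.085,0,0,0,0,0,0,0.06,0,0,0,0,0,0,0.04,0,0,0,0,0,0], newtons=40)

```text
clock: 3.53
position: [0.4309, 0.2894, 0.0278]
ee_rot: [-0.004, 0.992, 0.13, 0.009]
contact_force: [0.1, -0.3, 0.6]
width: 0.0633
```

```bash
python3 go.py .4232 .288 .016 .262
```

```text
shift [-0.008  -0.0005  0.0116] turn [-0.0056 -0.0198 -0.002 ] pos [0.4309 0.2894 0.0278] F [ 0.1 -0.3  0.6] w 0.0633 3.5333
```

Call:
apply_moves(moves=[0.06,-0.008,0,0.01,-0.005,-0.02,0,0.06,0,0,0,0,0,0,0.06,0,0,0,0,0,0,0.04,0,0,0,0,0,0,0.03,0,0,0,0,0,0,0.02,0,0,0,0,0,0,0.01,0,0,0,0,0,0,0.005,0,0,0,0,0,0], newtons=40)

```text
clock: 4.2
position: [0.4241, 0.2887, 0.0192]
ee_rot: [-0.001, 0.992, 0.13, 0.001]
contact_force: [1.0, 0.5, -0.6]
width: 0.0117
```

```bash
python3 go.py .4232 .288 .016 .262
```

```text
shift [-0.0011  0.0004  0.0032] turn [-0.0018 -0.0028 -0.0015] pos [0.4241 0.2887 0.0192] F [ 1.   0.5 -0.6] w 0.0117 4.2
```

Call:
apply_moves(moves=[0.005,0.002,0.006,0,0,0,0.015,0.005,0.002,0.012,0,0,0,0.015,0.005,0.002,0.012,0,0,0,0.015,0.005,0.002,0.012,0,0,0,0.015,0.005,0.002,0.012,0,0,0,0.015,0.005,0.002,0.012,0,0,0,0.015,0.005,0.002,0.012,0,0,0,0.015,0.005,0.002,0.008,0,0,0,0.015], newtons=60)

```text
clock: 4.87
position: [0.4591, 0.204, 0.0194]
ee_rot: [-0.003, 0.998, 0.066, 0.001]
contact_force: [-0.1, 3.1, 1.2]
width: 0.011
```

```bash
python3 go.py .495 .102 .0192 .025
```

```text
shift [ 0.0221  0.1058 -0.0004] turn [-0.0065 -0.0027  0.1074] pos [0.4591 0.204  0.0194] F [-0.1  3.1  1.2] w 0.011 4.8667
```

Call:
apply_moves(moves=[0.005,0.0035,0.013,0,-0.001,0,0.013,0.005,0.0035,0.013,0,-0.001,0,0.013,0.005,0.0035,0.013,0,-0.001,0,0.013,0.005,0.0035,0.013,0,-0.001,0,0.013,0.005,0.0035,0.013,0,-0.001,0,0.013,0.005,0.0035,0.013,0,-0.001,0,0.013,0.005,0.0035,0.013,0,0,0,0.013,0.005,0.003,0.006,0,0,0,0.012])

```text
clock: 5.53
position: [0.4953, 0.1002, 0.0193]
ee_rot: [-0.002, 1.0, 0.007, -0.0]
contact_force: [-1.0, 4.5, 2.1]
width: 0.0115
```

```bash
python3 go.py .495 .102 .0192 .025
python3 - <<'E'
from rig import imaging
from h import *
d=imaging.get_image("scene"); crop(d,230,90,410,290,3,"pics/mid.png");np.savez("s1.npz",**d)
d=imaging.get_image("top"); crop(d,130,55,290,225,4,"pics/midt.png");np.savez("t1.npz",**d)
E
```

```text
shift [-0.0003 -0.0018  0.0001] turn [-0.0033  0.0004 -0.0119] pos [0.4953 0.1002 0.0193] F [-1.   4.5  2.1] w 0.0115 5.5333
```

View pics/mid.png

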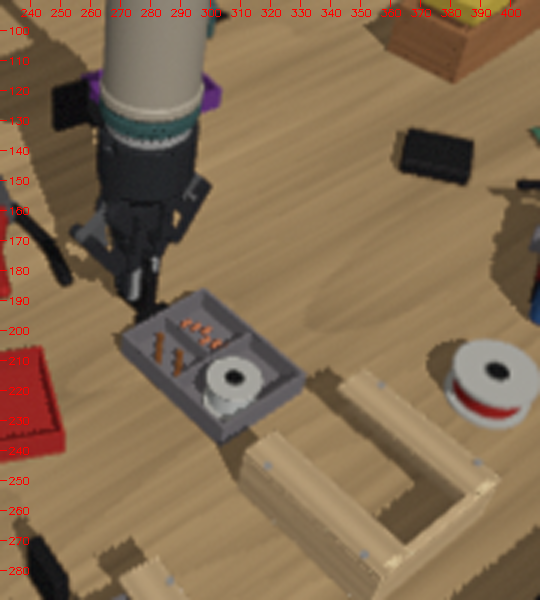

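View pics/midt.png

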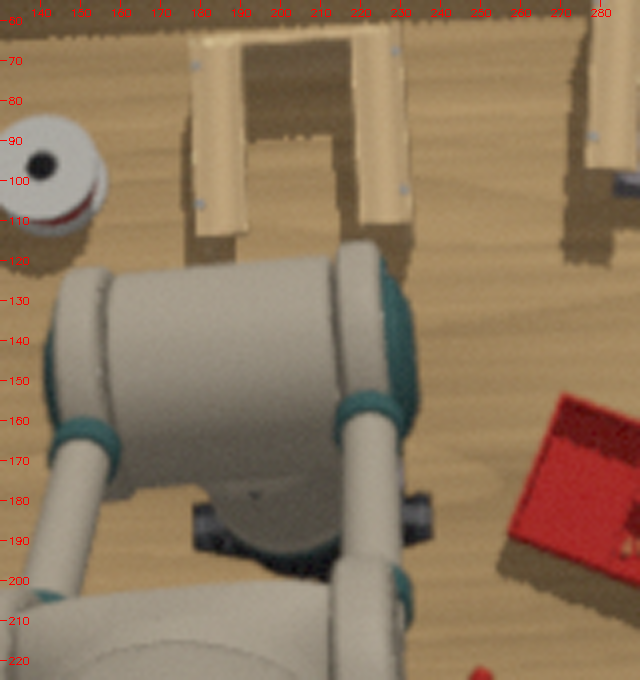

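The spool stands in the tray. In the scene view the tray is just before the holder mouth, and the top view is blocked by the arm. I'll measure the tray relative to the holder in the scene view.

Run:
```python
from h import *
np.set_printoptions(precision=4,suppress=True)
d=load("s1.npz")
P=lambda l,z:np.array([on(d,230+u/3,90+v/3,z)[:2] for u,v in l])
t=P([(304,374),(222,430),(121,336),(203,291)],.024)
h=P([(341,381),(366,368),(243,453),(277,432)],.048)
print(t);print("far",(t[0]+t[1])/2,"near",(t[2]+t[3])/2)
for i,j in((0,3),(1,2)):v=t[i]-t[j];print(np.arctan2(v[1],v[0]),np.linalg.norm(v))
v=t[0]-t[1];print(np.arctan2(-v[0],v[1]),np.linalg.norm(v))
print(h,"mouth",(h[1]+h[2])/2)
```

```text
[[0.653  0.148 ]
 [0.6564 0.0587]
 [0.5375 0.0552]
 [0.5374 0.1432]]
far [0.6547 0.1033] near [0.5374 0.0992]
0.04195122115819957 0.11570269218723253
0.02948030293209392 0.11892737898203082
0.0381723692892753 0.08941243492345288
[[0.6862 0.1483]
 [0.6884 0.1734]
 [0.6922 0.0429]
 [0.6928 0.0755]] mouth [0.6903 0.1082]
```

Call:
apply_moves(moves=[0.005,0.008,-0.0005,0,0,0,0,0.005,0.016,-0.0005,0,0,0,0,0.005,0.016,-0.0005,0,0,0,0,0.005,0.016,-0.0005,0,0,0,0,0.005,0.016,-0.0005,0,0,0,0,0.005,0.016,0,0,0,0,0,0.005,0.014,0,0,0,0,0,0.005,0.007,0,0,0,0,0])

```text
clock: 6.3
position: [0.5341, 0.1017, 0.0186]
ee_rot: [0.003, 0.997, 0.005, -0.072]
contact_force: [-6.6, -2.2, 5.7]
width: 0.0107
```

```bash
python3 go.py .652 .1058 .0192 .02
python3 - <<'E'
from rig import imaging
from h import *
d=imaging.get_image("scene"); crop(d,230,120,410,300,4,"pics/in1.png");np.savez("s2.npz",**d)
E
```

```text
shift [ 0.1166 -0.0027 -0.0175] turn [ 0.0049  0.1436 -0.0091] pos [0.5341 0.1017 0.0186] F [-6.6 -2.2  5.7] w 0.0107 6.3
```

View pics/in1.png

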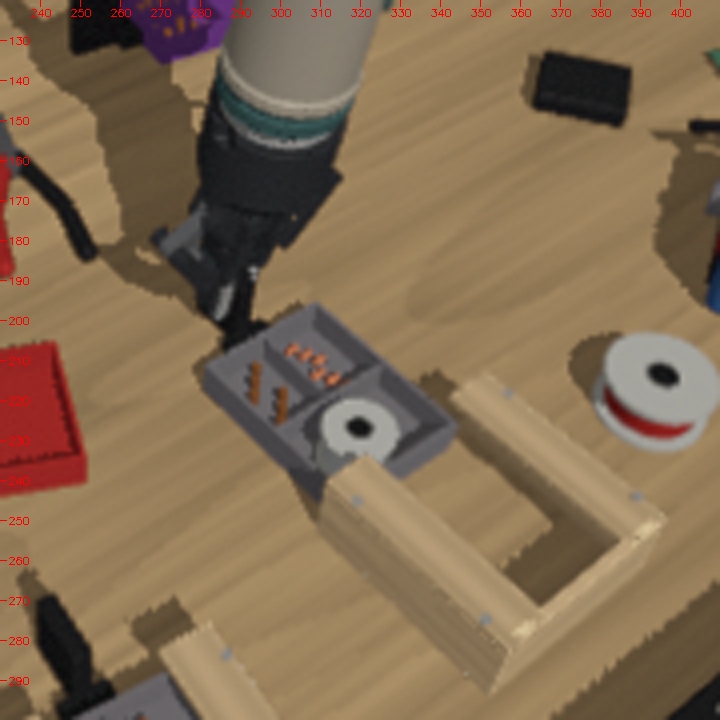

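Run:
```python
from rig import manip
s=manip.get_state();print(s["qpos"].round(3),s["qd"].round(3),s["moment"].round(2),s["effort"].round(1))
from scipy.spatial.transform import Rotation as R
q=s["ee_rot"];print(R.from_quat([q[1],q[2],q[3],q[0]]).as_matrix().round(3))
```

```text
[0.059 0.499 1.748 0.002 1.039 1.618] [ 0.    -0.014  0.022 -0.001 -0.035 -0.   ] [0.18 1.33 0.01] [ -0.2 -40.8 -19.6  -0.1  -3.1   0.1]
[[ 0.99   0.011 -0.144]
 [ 0.01  -1.    -0.007]
 [-0.144  0.006 -0.99 ]]
```

Run:
```python
from h import *
np.set_printoptions(precision=4,suppress=True)
d=load("s2.npz")
crop(d,270,180,370,260,8,"pics/in1z.png")
P=lambda l,z:np.array([on(d,230+u/4,120+v/4,z)[:2] for u,v in l])
t=P([(457,427),(203,375),(316,303)],.024)
print(t)
v=t[0]-t[2];print(np.arctan2(v[1],v[0]),np.linalg.norm(v)); v=t[2]-t[1];print(np.arctan2(-v[0],v[1]),np.linalg.norm(v))
print(P([(452,395),(488,374),(326,487),(366,457)],.048))
```

```text
[[0.6964 0.1466]
 [0.5812 0.0523]
 [0.5767 0.1461]]
0.004239634471146545 0.11968473658999572
0.04808389325321299 0.09396315436254073
[[0.689  0.1433]
 [0.6901 0.1715]
 [0.6942 0.0425]
 [0.6922 0.0736]]
```

View pics/in1z.png

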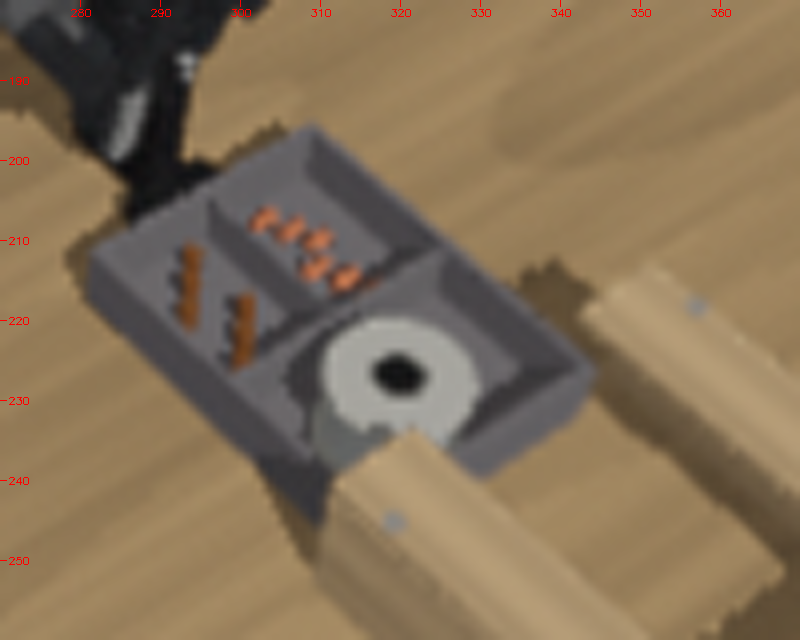

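```bash
cat >> h.py <<'E'
def cloud(d):
    vv,uu=np.mgrid[0:384,0:512]
    K=np.array([[d["fx"],0,d["cx"]],[0,d["fy"],d["cy"]],[0,0,1.]])
    p=cv2.undistortPoints(np.stack([uu,vv],-1).reshape(-1,1,2).astype(float),K,np.array([float(d["k1"]),0,0,0]))[:,0]
    z=d["range_z"].reshape(-1);C=np.c_[p*z[:,None],z]
    W=((C-d["t"])@d["R"]).reshape(384,512,3);W[d["range_z"]==0]=np.nan;return W
E
python3 - <<'E'
from h import *
np.set_printoptions(precision=4,suppress=True)
for f,pts in(("s1.npz",[(271,202),(297,187.5),(331,215),(308,216),(284,194),(314,200)]),("s2.npz",[(282,211),(295,204),(309,196.5),(325,210),(343,226),(330,237),(320,222)])):
    W=cloud(load(f))
    for u,v in pts:
        u=int(round(u));v=int(round(v));w=W[v-2:v+3,u-2:u+3].reshape(-1,3);print(f,u,v,w[np.nanargmax(w[:,2])], "med",np.nanmedian(w[:,2]).round(4))
E
```

```text
s1.npz 271 202 [0.5446 0.0577 0.0252] med 0.0177
s1.npz 297 188 [0.5359 0.135  0.0276] med 0.0194
s1.npz 331 215 [0.6509 0.1422 0.0248] med 0.0186
s1.npz 308 216 [0.6336 0.0924 0.0355] med 0.032
s1.npz 284 194 [0.5357 0.1027 0.0252] med 0.0204
s1.npz 314 200 [0.6024 0.1457 0.0244] med 0.0212
s2.npz 282 211 [0.577  0.0624 0.0267] med 0.0187
s2.npz 295 204 [0.5775 0.0933 0.0248] med 0.0212
s2.npz 309 196 [0.5861 0.1439 0.0255] med 0.0194
s2.npz 325 210 [0.635  0.144  0.0266] med 0.021
s2.npz 343 226 [0.6943 0.1439 0.0266] med 0.0199
s2.npz 330 237 [0.7087 0.0776 0.0459] med 0.0155
s2.npz 320 222 [0.6614 0.0981 0.034 ] med 0.0318
```

The tray is flat, but the tool has tilted about the tab because the per-row error accumulates. I'll correct the tilt, then advance with compensation.

Call:
apply_moves(moves=[0.005,0,0,0,0,0.03,0,0.005,0,0,0,0,0.03,0,0.005,0,0,0,0,0.03,0,0.005,0,0,0,0,0.03,0,0.005,0,0,0,0,0.02,0,0.005,0,0,0,0,0,0,0.005,0,0,0,0,0,0,0.005,0,0,0,0,0,0])

```text
clock: 7.02
position: [0.532, 0.1022, 0.02]
ee_rot: [0.005, 1.0, 0.006, -0.003]
contact_force: [0.4, -0.2, 0.7]
width: 0.0113
```

```bash
python3 go.py .652 .1058 .0192 .02
```

```text
shift [ 1.201e-01 -2.200e-03  1.000e-04] turn [ 0.0094  0.0056 -0.0079] pos [0.532  0.1022 0.02  ] F [ 0.4 -0.2  0.7] w 0.0113 7.0167
```

Call:
apply_moves(moves=[0.005,0.005,-0.0005,0,0.004,0.003,0,0.005,0.008,-0.0005,0,0.004,0.003,0,0.005,0.008,0,0,0,0.003,0,0.005,0.008,0,0,0,0.003,0,0.005,0.008,0,0,0,0.003,0,0.005,0.008,0,0,0,0.003,0,0.005,0.005,0,0,0,0,0,0.005,0,0,0,0,0,0])

```text
clock: 7.68
position: [0.5605, 0.1041, 0.0188]
ee_rot: [0.0, 1.0, 0.006, -0.021]
contact_force: [-3.4, -0.5, 3.1]
width: 0.0113
```

```bash
python3 go.py .652 .1058 .0192 .02;python3 - <<'E'
from rig import imaging
from h import *
d=imaging.get_image("scene"); crop(d,250,150,400,290,5,"pics/in2.png");np.savez("s3.npz",**d)
E
```

```text
shift [ 0.0914 -0.0006 -0.0042] turn [ 0.0004  0.0414 -0.0085] pos [0.5605 0.1041 0.0188] F [-3.4 -0.5  3.1] w 0.0113 7.6833
```

View pics/in2.png

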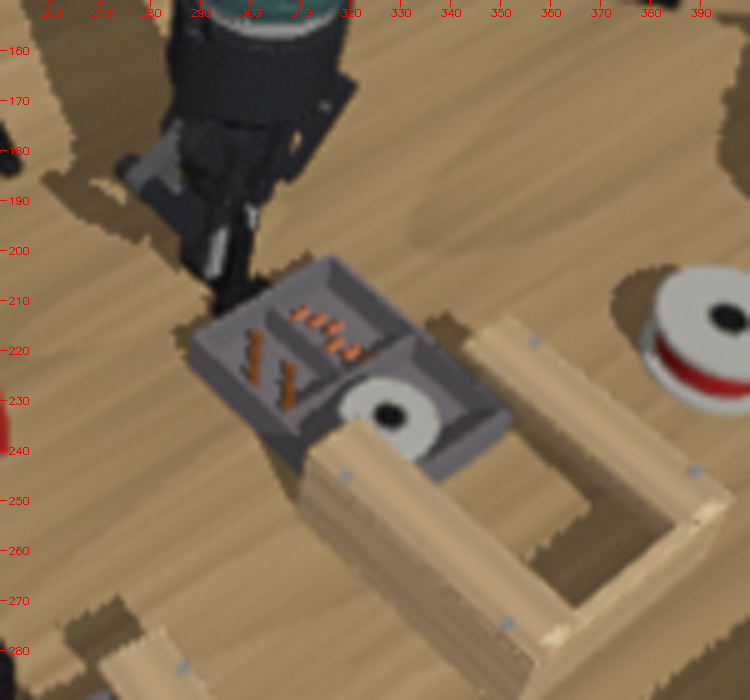

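The tray is entering the holder cleanly, with the spool (327,233) clear of the lip. Continuing with more tilt compensation.

Call:
apply_moves(moves=[0.005,0.006,0,0,0,0.018,0,0.005,0.01,0,0,0,0.018,0,0.005,0.01,0,0,0,0.014,0,0.005,0.01,0,0,0,0.012,0,0.005,0.01,0,0,0,0.01,0,0.005,0.01,0,0,0,0.01,0,0.005,0.006,0,0,0,0.006,0,0.005,0,0,0,0,0,0])

```text
clock: 8.4
position: [0.5884, 0.1051, 0.0183]
ee_rot: [0.0, 1.0, 0.005, -0.014]
contact_force: [-0.4, -1.9, -2.2]
width: 0.0108
```

```bash
python3 go.py .652 .1058 .0192 .02
```

```text
shift [ 0.0636 -0.     -0.0027] turn [ 0.0003  0.0284 -0.0094] pos [0.5884 0.1051 0.0183] F [-0.4 -1.9 -2.2] w 0.0108 8.4
```

Call:
apply_moves(moves=[0.005,0.006,0,0,0,0.018,-0.001,0.005,0.01,0,0,0,0.016,-0.001,0.005,0.01,0,0,0,0.016,-0.001,0.005,0.01,0,0,0,0.014,-0.001,0.005,0.01,0,0,0,0.014,-0.001,0.005,0.01,0,0,0,0.012,-0.001,0.005,0.008,0,0,0,0.01,-0.001,0.005,0,0,0,0,0,0])

```text
clock: 9.07
position: [0.6104, 0.1059, 0.0183]
ee_rot: [0.001, 1.0, 0.009, -0.009]
contact_force: [2.4, -0.8, -1.7]
width: 0.0111
```

```bash
python3 go.py .652 .1058 .0192 .02;python3 - <<'E'
from rig import imaging
from h import *
d=imaging.get_image("scene"); crop(d,250,150,400,290,5,"pics/in3.png");np.savez("s4.npz",**d)
E
```

```text
shift [ 0.0416  0.0008 -0.0017] turn [ 0.0009  0.0185 -0.0024] pos [0.6104 0.1059 0.0183] F [ 2.4 -0.8 -1.7] w 0.0111 9.0667
```

View pics/in3.png

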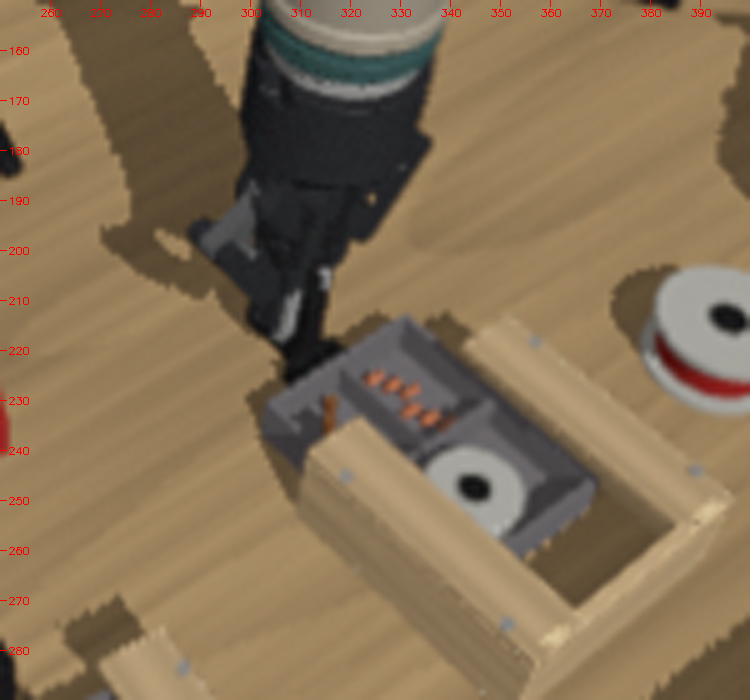

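Square and central, spool standing, about 40 mm to go.

Call:
apply_moves(moves=[0.005,0.008,0,0,0,0.014,0,0.005,0.011,0,0,0,0.014,0,0.005,0.011,0,0,0,0.014,0,0.005,0.011,0,0,0,0.012,0,0.005,0.011,0,0,0,0.012,0,0.005,0.011,0,0,0,0.012,0,0.005,0.008,0,0,0,0.01,0,0.005,0,0,0,0,0,0])

```text
clock: 9.78
position: [0.645, 0.1074, 0.0183]
ee_rot: [0.0, 1.0, 0.009, -0.005]
contact_force: [2.7, 0.1, -0.4]
width: 0.011
```

```bash
python3 go.py .652 .1058 .0192 .02
```

```text
shift [ 0.007   0.0017 -0.001 ] turn [ 0.0007  0.0094 -0.0023] pos [0.645  0.1074 0.0183] F [ 2.7  0.1 -0.4] w 0.011 9.7833
```

Call:
apply_moves(moves=[0.005,0.004,0,0,0,0.008,0,0.005,0.004,0,0,0,0.006,0,0.005,0.004,0,0,0,0.006,0,0.005,0.004,0,0,0,0.006,0,0.005,0.004,0,0,0,0.006,0,0.005,0.004,0,0,0,0.006,0,0.005,0,0,0,0,0,0,0.005,0,0,0,0,0,0])

```text
clock: 10.45
position: [0.6475, 0.1076, 0.0182]
ee_rot: [0.001, 1.0, 0.009, -0.009]
contact_force: [-4.2, -0.8, 3.6]
width: 0.0106
```

```bash
python3 go.py .652 .1058 .0192 .02;python3 - <<'E'
from rig import imaging
from h import *
d=imaging.get_image("scene"); crop(d,250,150,400,290,5,"pics/in4.png");np.savez("s5.npz",**d)
E
```

```text
shift [ 0.0045  0.0018 -0.001 ] turn [ 0.0011  0.0172 -0.0025] pos [0.6475 0.1076 0.0182] F [-4.2 -0.8  3.6] w 0.0106 10.45
```

View pics/in4.png

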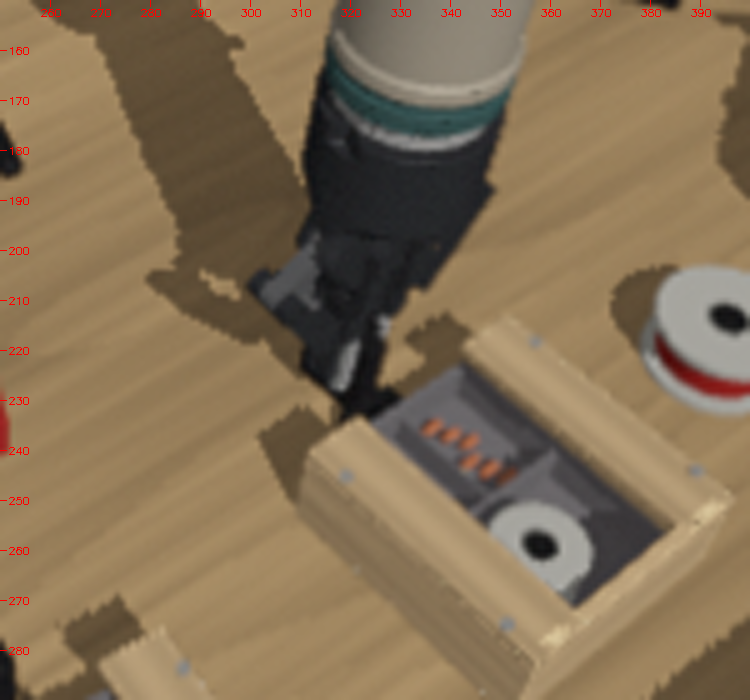

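Almost home. One firmer push to confirm contact with the backstop.

Call:
apply_moves(moves=[0.005,0.008,0,0,0,0.012,0,0.005,0.008,0,0,0,0.012,0,0.005,0.008,0,0,0,0.012,0,0.005,0.008,0,0,0,0.012,0,0.005,0.008,0,0,0,0.012,0,0.005,0.008,0,0,0,0.012,0,0.005,0.008,0,0,0,0.01,0,0.005,0.008,0,0,0,0.01,0])

```text
clock: 11.17
position: [0.6523, 0.1076, 0.0181]
ee_rot: [0.002, 1.0, 0.009, -0.024]
contact_force: [-19.6, -1.5, 15.6]
width: 0.0111
```

```bash
python3 go.py .652 .1058 .0192 .02
```

```text
shift [-0.0004  0.0018 -0.001 ] turn [ 0.0041  0.0471 -0.0014] pos [0.6523 0.1076 0.0181] F [-19.6  -1.5  15.6] w 0.0111 11.1667
```

The push stalled at x=0.652 with 20 N, so it's against the backstop. I'll straighten up to relax the load, then open.

Call:
apply_moves(moves=[0.005,0,0,0,0,0.02,0,0.005,0,0,0,0,0.02,0,0.005,0,0,0,0,0,0,0.02,0,0,0,0,0,0,0.04,0,0,0,0,0,0,0.06,0,0,0,0,0,0,0.06,0,0,0,0,0,0,0.06,0,0,0,0,0,0])

```text
clock: 11.83
position: [0.6595, 0.1082, 0.0183]
ee_rot: [0.001, 1.0, 0.009, 0.004]
contact_force: [0.5, -0.2, -0.2]
width: 0.0602
```

```bash
python3 go.py .652 .1058 .0192 .02
```

```text
shift [-0.0076  0.0022 -0.001 ] turn [ 0.0028 -0.0071 -0.0019] pos [0.6595 0.1082 0.0183] F [ 0.5 -0.2 -0.2] w 0.0602 11.8333
```

Released. Rising straight up, then back out of the camera's view.

Call:
apply_moves(moves=[0.06,-0.004,0,-0.01,0,0,0,0.06,-0.002,0,-0.02,0,0,0,0.06,0,0,-0.025,0,0,0,0.06,0,0,-0.025,0,0,0,0.06,0,0,-0.03,0,0,0,0.06,0,0,-0.03,0,0,0,0.06,-0.02,0,-0.02,0,0,0,0.06,-0.03,0,0,0,0,0])

```text
clock: 12.5
position: [0.6061, 0.1072, 0.1862]
ee_rot: [0.001, 1.0, 0.008, 0.005]
contact_force: [1.0, -0.1, 1.2]
width: 0.0594
```

Call:
apply_moves(moves=[0.06,-0.03,0,-0.01,0,0,0,0.06,-0.035,0,0,0,0,0,0.06,-0.035,0,0,0,0,0,0.06,-0.035,0,0,0,0,0,0.06,-0.035,0,0,0,0,0,0.06,-0.035,0,0,0,0,0,0.06,-0.03,0,0,0,0,0,0.06,0,0,0,0,0,0])

```text
clock: 13.17
position: [0.3559, 0.1029, 0.1993]
ee_rot: [0.001, 1.0, 0.008, 0.011]
contact_force: [0.3, 0.5, 0.1]
width: 0.06
```

Run:
```python
from rig import imaging,manip
from h import *
d=imaging.get_image("scene"); crop(d,250,150,400,290,5,"pics/f_s.png");np.savez("s6.npz",**d)
d=imaging.get_image("top"); crop(d,130,50,270,170,5,"pics/f_t.png");np.savez("t6.npz",**d)
cv2.imwrite("pics/f_full.png",d["image"][:,:,::-1]);print(manip.get_state()["clock"],manip.get_state()["qd"].round(3))
im=d["image"];a=load("top0.npz")["image"]
print("spare diff",np.abs(a[125:210,355:410].astype(int)-im[125:210,355:410]).mean())
```

```text
13.2667 [-0.007  0.047 -0.058  0.001 -0.025 -0.   ]
spare diff 1.8684491978609625
```

View pics/f_s.png

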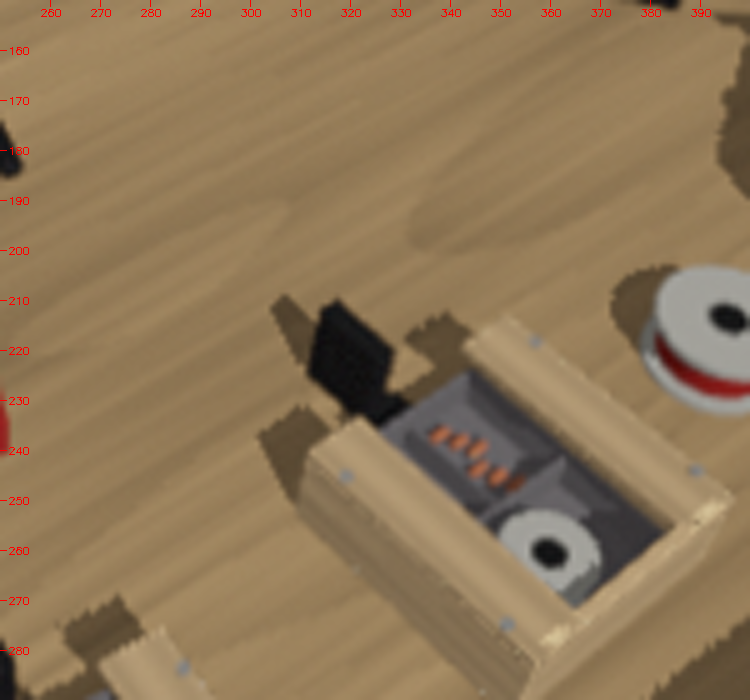

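View pics/f_t.png

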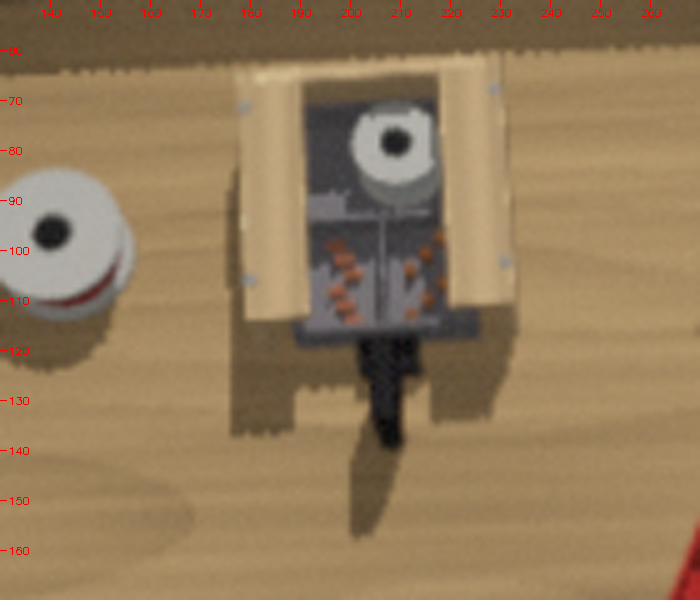

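View pics/f_full.png

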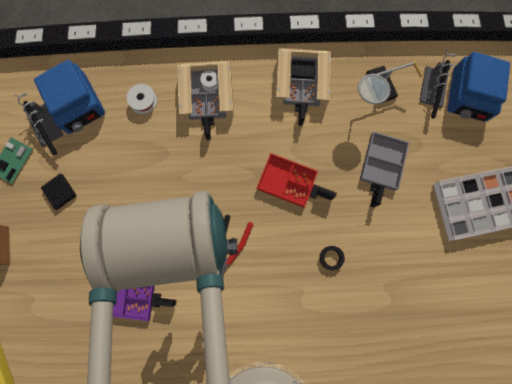

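Next I'll measure the final tab position and the tray's yaw in the holder frame. I'll compare it with the like tray in the full holder.

Run:
```python
from h import *
np.set_printoptions(precision=4,suppress=True)
d=load("t6.npz");W=cloud(d)
c,n=np.cos(.025),np.sin(.025)
def B(w):w=w[:,:2]-[.684,.1066];return w@np.array([[c,-n],[n,c]])
w=W[112:145,195:222].reshape(-1,3);w=w[w[:,2]>.04]
w=w[(w[:,0]<.68)];b=B(w);print("tabtop",len(b),b.mean(0),b.min(0),b.max(0),cv2.minAreaRect((b*1000).astype(np.float32)),w[:,2].mean())
P=lambda l,z:np.array([on(d,130+u/5,50+v/5,z)[:2] for u,v in l])
t=B(np.c_[P([(297,335),(480,327)],.024),[0,0]]);print("near rim",t, t.mean(0))
print("mouth now",B(np.c_[P([(247,320),(514,303)],.048),[0,0]]))
print("spool",B(np.c_[P([(396,142)],.032),[0]]))
W2=cloud(load("s6.npz"));s=W2[228:232+10,345:362].reshape(-1,3)
sp=W2[252:266,350:368].reshape(-1,3);print("spool top z",np.nanmedian(sp[:,2]))
tt=W2[205:235,308:332].reshape(-1,3);tt=tt[tt[:,2]>.044];print("scene tabtop",B(tt).mean(0))
```

```text
tabtop 87 [-0.0349  0.    ] [-0.0526 -0.0056] [-0.0142  0.0062] ((-33.30976104736328, -0.435211181640625), (11.7744140625, 38.458518981933594), 87.32838439941406) 0.048939749613134687
near rim [[-0.0001  0.0419]
 [-0.0018 -0.0464]] [-0.0009 -0.0023]
mouth now [[-0.0004  0.062 ]
 [-0.0002 -0.064 ]]
spool [[ 0.094  -0.0103]]
spool top z 0.03292193827319444
scene tabtop [-0.0267 -0.    ]
```

```bash
python3 -c "
from rig import workorder
print(workorder.sign_off())"
```

```text
the job is handed in; nothing more can be done
None
```

I took the grey tray with the spool by its black tab and slid it along the bench under the lips of the empty holder. It stopped against the backstop with about 20 N of contact force. I then let go and backed the arm clear, and handed the job in at about 13.3 s. No verdict was reported.

**Final checks:**

| Check | Result |
|---|---|
| Tab position, holder frame | x ≈ -0.033 to -0.035 m, y ≈ 0 (top camera) |
| Squareness | within about 3° |
| Tray lying flat | tab top at 49 mm above the bench |
| Spool | standing, top at 33 mm, about 0.128 m ahead of the tab (far half) |
| Empty tray | unchanged in the top view |

**Disagreements and problems:**
- **Camera mismatch:** the scene camera put the tab at x = -0.027 m, about 8 mm deeper than the top camera. I think this comes from that view's calibration and from seeing the tab at a slant. Both values are within tolerance.
- **Tool tilt:** the tool tilted about 0.14 rad around the tab on the first push. I straightened it and continued with tilt compensation. The tray stayed flat throughout.

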